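# Hold probe tweezers on the test pads

## Robot

A 6-joint arm with a two-finger parallel gripper is mounted at the origin on the work surface. World frame = base frame: x ahead of the robot, y to its left, z up, the work surface at z = 0. Lengths are in mm, angles in rad, forces in N, time in s.
With the tool pointing down it reaches from about 300 to 775 mm from the base axis. Payload 14.6 kg.
Tool frame: the origin (TCP) lies midway between the tips of the shut fingers; the grasp point (between the pads) lies behind it (manip.grip_depth is the z of the grasp point in the tool frame, in mm); z points along the fingers, y is the line along which they close (so a half turn about z gives the same grasp; the last joint's range is limited). The gripper opens to 94 mm and grips with 3 to 60 N. Pads are 16 mm wide; open, the fingers measure 119 mm over their backs; the gripper's body (75 mm by 177 mm) begins 78 mm behind the grasp point.
Start: joints at [-1.223, 0.3, 1.521, -0, 1.321, -0.067], TCP at [221.646, -503.351, 172.346] pointing down, gripper open.
Joint ranges: [-3.03, 3.03], [-0.79, 2.21], [0.23, 2.52], [-1.04, 4.18], [0, 3.07], [-2.55, 2.55]. Speed limits (rad/s): [2.22, 2.22, 2.57, 3.14, 3.14, 3.14].

## Interface

Orientations are given as [roll, pitch, yaw] about the fixed x, y, z axes, in that order (R = Rz(yaw) Ry(pitch) Rx(roll)).
In Python, from cell import manip gives the robot as it stands.
- The arm moves only by the shell command python3 nudge.py [OPENING] [FORCE], which reads ROWS from standard input. ROWS is 1 to 5 rows, parted by semicolons, with the numbers parted by commas; each row has 6 numbers: dx, dy, dz in units of 25 mm, then a rotation vector rx, ry, rz in rad; each row is the pose to reach, as a shift and turn from the pose commanded when the command began, along the tool's axes at that moment; what a row does not reach only later rows make up. A row lasts 1/10 s, in which the tool goes at most 50 mm and 0.15 rad, less where a joint would pass 70% of its speed; a pose out of reach is approached as far as the arm can. OPENING is the finger opening in mm, set as the command begins (- or left out keeps the last). The fingers move at their own pace and stop on an object; FORCE is the grip in N (left out, the last holds). Time passes only in rows, so rows that do not move let the fingers close. It prints the time, the measured TCP pose, the force, the opening and the grip force at its end. Input that does not fit is refused with a message, and nothing moves.
- manip.read_state(): the state, without advancing time (a new reading comes with each control period).
- manip.camera(name): name is "scene" or "side" or "wrist"; returns (picture, depth): 384x512x3 uint8, red, green, blue; 384x512 float32, mm along the optical axis (not along the pixel's ray), 0 where there is no reading.
- manip.camera_info(name): a dict with "K" (3x3 intrinsics, pixels), "rvec" (rotation vector, rad) and "tvec" (3), from world to camera coordinates, as OpenCV has them; the wrist camera has in their place "mount" (4x4, takes a point from camera to tool coordinates, whose origin is the TCP and whose axes are the flange's). Camera axes: x right, y down, z forward; pixel columns grow to the right and rows downward; lengths in mm; the calibration is good to about 2 mm. The wrist camera is an equidistant fisheye: a pixel r from the principal point sees the ray r / f radians off the axis. A picture is of the moment at which its call begins: read the wrist's pose just before it. camera_info takes no time and is no camera call.
- manip.sign_off(): hands the job in; it is judged then, once.
The state is a dict: "clock": time; "joints": joint angles; "qd": joint speeds; "effort": joint torques, N m; "eef_pos": TCP position; "eef_rot": TCP orientation; "wrist_force": force on the tool from outside, world axes, zero at the start; "moment": the same for the moment, N m; "finger_gap": finger opening in mm; "finger_force": force on a finger pad.
Only numpy, scipy, OpenCV 4.12 (cv2) and the standard library are available. Lean on these libraries where they do the work, as an engineer would, in place of code of your own. Each camera call takes 0.05 s, during which the arm holds its last target. There are 200 camera calls.

## Task

Pick up the sprung probe tweezers and, with them lifted clear of the bench, squeeze them until the gap between their tips matches the two copper pads on the sprung test board. Then lower them, level and gently, so that each tip stands on its own pad and the board gives about 4 mm without bottoming out, and hold the gap and the pressure steady there for at least two seconds. Finish while still holding the squeezed tweezers on the pads: do not let go, and leave everything else on the bench where it is.

Things in the scene. Friction and masses are not known exactly. Their poses are not given: they have to be found in the camera images.
- tweezers: Loose sprung probe tweezers, about 65 g, 165 mm long, level on the bench on their two bent-down tips and a foot under the grey box (42 x 30 mm, dark screen on top, 45 mm high) at the back end. Origin at bench height midway between the black finger grips; x from box to tips, y across, z up. Two steel arms, hinged 70 mm behind the origin, close along y, both equally. Keep level.
- grip (a point): Place to grip the tweezers: midway between the two black finger grips, 32 mm above the tweezers' origin. Each grip is 36 mm long (along x) and 18 mm high (9 mm above and below this point). Their outer faces are 36 mm apart (y) when open. Steel arms 14 mm high run forward and back from the grips.
- tw_left (a joint): Closing angle of each tweezer arm in rad (both equal): 0 open, 0.115 at the stop. Tips are 30 mm apart (centres) at 0 and come 0.24 m closer per rad: 14 mm apart at 0.067. The grips' outer faces come 0.14 m closer per rad: 36 mm apart at 0, about 26.5 mm at 0.067. The spring pushes back with about 5 N on each grip at 0, 10 N at 0.067.
- tip_left (a point): Lowest point of the left (+y) tweezer tip, 4 mm thick; 50 mm ahead of the tweezers' origin, 32 mm below the middle of the arms, 15 mm to the side when open.
- tip_right (a point): Lowest point of the right (-y) tweezer tip, the same on the other side.
- nest: Test nest fixed to the bench: black block 90 x 76 x 20 mm with four short steel posts at its corners up to 31 mm, under the floating board. Origin at bench height under its centre; x along its 90 mm length, y across, parallel to the line through the two pads.
- coupon (a joint): How far the green test board (60 x 50 x 3 mm, top 38 mm above the bench at rest) of the nest is pressed down, in m: 0 at rest, 0.012 bottomed. It slides straight down on springs: it starts to give at about 0.3 N and takes about 0.2 N more for each mm.
- pad_left (a point): Centre of the copper pad on the nest's +y side, on top of the board, at the board's middle along x. The pad is 11 mm along x and 8 mm along y. Pad centres are 14 mm apart. Either tip may go on either pad.
- pad_right (a point): Centre of the copper pad on the nest's -y side, as the other.
- screwdriver: Bystander: black-handled screwdriver lying between the task's things, 150 mm long, about 30 mm high at most.
- spare_board: Bystander: small green circuit board lying on the bench, 50 x 36 mm, 12 mm high.
- spool: Bystander: solder spool with black flanges, 60 mm wide and 38 mm high.
- tip_cleaner: Bystander: dark steel pot of brass tip-cleaning wool, 68 mm wide and 38 mm high.
- flux_jar: Bystander: small amber flux jar, 44 mm wide and 50 mm high.
- cutters: Bystander: side cutters with black handles, 120 mm long, 15 mm high.

How it is judged:
By the outcome, as a careful person would: the job done as asked, in the order asked, and still so for the second after the job is handed in, while the arm keeps its last pose, push and grip.
It also fails if it takes over 45 s, if anything falls off the work surface, if the arm or the gripper's body presses on something with over 40 N, if the wrist force passes 120 N, or if a joint passes its speed limit or range.

## Working session

There is one attempt and no reset: what is moved stays moved. The work goes in short steps, Python scripts to look and compute and a shell command to move; the robot and the scene stay as the last step left them, time stands still between calls to the robot, and variables do not carry over. Pictures are saved under pics/ and viewed, at most 11 in all, crops included, and the job is handed in when it is done.

```bash
ls; mkdir -p pics; python3 - <<'E'
from cell import manip
import cv2,numpy as np
s=manip.read_state();print(s,manip.grip_depth)
ims=[]
for n in("scene","side"):
    p,d=manip.camera(n);np.savez(f"/tmp/{n}.npz",p=p,d=d);cv2.imwrite(f"pics/{n}0.png",p[:,:,::-1])
    i=manip.camera_info(n);print(n,{k:np.round(v,4).tolist() for k,v in i.items()})
print(manip.camera_info("wrist"))
E
```

```text
cell.py
nudge.py
pics
{'clock': 0.0, 'joints': array([-1.22259812e+00,  3.00452568e-01,  1.52160811e+00, -5.31627729e-05,
        1.32069430e+00, -6.66219852e-02]), 'qd': array([-0.00036182, -0.00042667, -0.00123041, -0.0012977 , -0.00090893,
       -0.00051437]), 'effort': array([-3.89761717e-04, -5.31810451e+01, -3.52739954e+01,  7.07970886e-02,
        2.44578416e-02, -1.01313901e-04]), 'eef_pos': array([ 221.52911939, -503.07216693,  171.78508342]), 'eef_rot': array([-3.14042948e+00, -2.59999123e-05,  4.14833362e-01]), 'wrist_force': array([-0.36471245,  0.28158052,  0.80080976]), 'moment': array([-0.0001626 , -0.04077599,  0.00575716]), 'finger_force': 0.0, 'finger_gap': 93.85143076012677} -18.8
scene {'K': [[416.5694, 0.0, 259.9922], [0.0, 416.5694, 199.0678], [0.0, 0.0, 1.0]], 'rvec': [1.5103, 1.8196, -0.9605], 'tvec': [124.1818, -293.4546, 1731.5924]}
side {'K': [[382.9774, 0.0, 253.9407], [0.0, 382.9774, 191.5004], [0.0, 0.0, 1.0]], 'rvec': [0.6685, -2.6363, 1.1723], 'tvec': [516.0642, 244.279, 823.3395]}
{'K': array([[297.31863964,   0.        , 251.94729104],
       [  0.        , 297.31863964, 195.12196913],
       [  0.        ,   0.        ,   1.        ]]), 'mount': array([[-6.37131635e-04, -9.65560675e-01, -2.60177204e-01,
         7.68280044e+01],
       [ 9.99999687e-01, -4.93004063e-04, -6.19216815e-04,
        -1.06478489e+00],
       [ 4.69622988e-04, -2.60177517e-01,  9.65560686e-01,
        -2.11077199e+02],
       [ 0.00000000e+00,  0.00000000e+00,  0.00000000e+00,
         1.00000000e+00]])}
```

View pics/scene0.png

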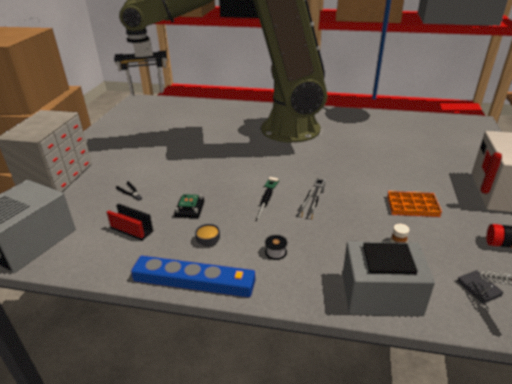

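View pics/side0.png

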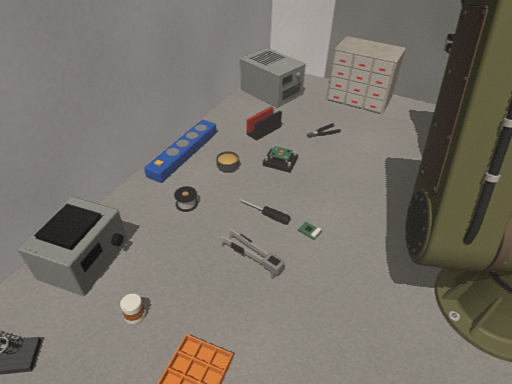

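The scene view has the nest at about (189,205) and the tweezers from (318,183) at the box to (305,215) at the tips. The side view has the nest at about (281,158), the box at (272,263) and the tips at (225,238). Next I'll compute rough positions.

```bash
cat > h.py <<'E'
import numpy as np,cv2
from scipy.spatial.transform import Rotation as R
from cell import manip
def ext(n):
    i=manip.camera_info(n);Rm=cv2.Rodrigues(np.array(i["rvec"],float))[0];t=np.array(i["tvec"]).ravel()
    return np.array(i["K"]),Rm,t
def ray(n,uv):
    K,Rm,t=ext(n);d=Rm.T@np.linalg.inv(K)@[*uv,1];return -Rm.T@t,d
def plane(o,d,z): return o+d*(z-o[2])/d[2]
def tri(rs):
    A=0;b=0
    for o,d in rs:
        d=d/np.linalg.norm(d);P=np.eye(3)-np.outer(d,d);A=A+P;b=b+P@o
    x=np.linalg.solve(A,b)
    return x,[np.linalg.norm(np.cross(x-o,d/np.linalg.norm(d))) for o,d in rs]
def wray(uv,pos,rot):
    i=manip.camera_info("wrist");K=i["K"];M=i["mount"]
    a=(np.array(uv)-K[:2,2])/K[0,0];r=np.linalg.norm(a)
    d=np.array([*(a/r*np.sin(r)),np.cos(r)]);T=R.from_euler('xyz',rot).as_matrix()
    return T@M[:3,3]+pos,T@M[:3,:3]@d
def wproj(p,pos,rot):
    i=manip.camera_info("wrist");K=i["K"];M=i["mount"];T=R.from_euler('xyz',rot).as_matrix()
    c=M[:3,:3].T@(T.T@(np.array(p)-pos)-M[:3,3]);t=np.arctan2(np.hypot(c[0],c[1]),c[2])
    return K[:2,2]+K[0,0]*t*c[:2]/np.hypot(c[0],c[1])
def snap(name):
    s=manip.read_state();p,d=manip.camera("wrist")
    np.savez(f"/tmp/{name}.npz",p=p,d=d,pos=s["eef_pos"],rot=s["eef_rot"]);cv2.imwrite(f"pics/{name}.png",p[:,:,::-1])
    return s
E
python3 - <<'E'
from h import *
for n,l in (("scene",dict(nest=(189,205),box=(318,183),tips=(305,215),sdh=(272,183),sdt=(258,217))),("side",dict(nest=(281,156),box=(272,261),tips=(232,238),sdh=(283,215),sdt=(242,202)))):
    for k,uv in l.items():
        print(n,k,plane(*ray(n,uv),{'nest':38,'box':45,'tips':30,'sdh':15,'sdt':10}[k]).round(0))
E
```

```text
scene nest [ 645. -214.   38.]
scene box [471. 150.  45.]
scene tips [623. 126.  30.]
scene sdh [449.   1.  15.]
scene sdt [630. -10.  10.]
side nest [ 606. -210.   38.]
side box [457. 156.  45.]
side tips [575. 131.  30.]
side sdh [506. -11.  15.]
side sdt [625.  -7.  10.]
```
Roughly. Fly to over them at height and use the wrist camera. From start (221,-503,172). Tool yaw 0.415. TCP pointing down. Nest near (620,-212). Go to above nest: camera is 77mm in tool +x and 211 behind, tilted towards... optical axis z in tool: (-0.26,0,0.966) tilts toward tool -x. So camera looks at TCP-ish area: at TCP (211 mm depth) shift -57 → x=20. At deeper 350 → x=-17. Good, camera sees beneath the TCP.

The rows are not in the units I measure in: shifts go in units of 25 mm. I convert before sending: 160 mm is 6.4, -40 mm is -1.6.

```bash
echo '1.6,-1.2,-0.6,0,0,0.1;3.2,-2.2,-1,0,0,0.2;4.8,-3.2,-1.2,0,0,0.3;6.4,-4.2,-1.4,0,0,0.4;7.8,-5,-1.6,0,0,0.5' | python3 nudge.py 94 20
```

```text
clock: 0.6
eef_pos: [350.5, -308.3, 212.5]
eef_rot: [-3.141, 0.0, -0.089]
wrist_force: [0.5, -1.3, -0.3]
finger_gap: 94.3
finger_force: 0.0
```

```bash
echo '1.6,-0.88,0,0,0,0;3.2,-1.76,0,0,0,0;4.8,-2.64,0,0,0,0;6.4,-3.52,0,0,0,0;8,-4.4,0,0,0,0' | python3 nudge.py; echo '0,0,0,0,0,0' | python3 nudge.py; python3 -c "
from h import *
print(snap('w1')['eef_pos'])"
```

```text
clock: 1.1
eef_pos: [559.9, -216.6, 212.0]
eef_rot: [-3.142, 0.0, -0.085]
wrist_force: [-0.1, -0.7, 0.2]
finger_gap: 94.2
finger_force: 0.0
clock: 1.2
eef_pos: [561.3, -215.1, 210.6]
eef_rot: [-3.14, 0.002, -0.081]
wrist_force: [-0.5, -1.4, -0.1]
finger_gap: 94.3
finger_force: 0.0
[ 561.26424068 -215.07940272  210.57244828]
```

View pics/w1.png

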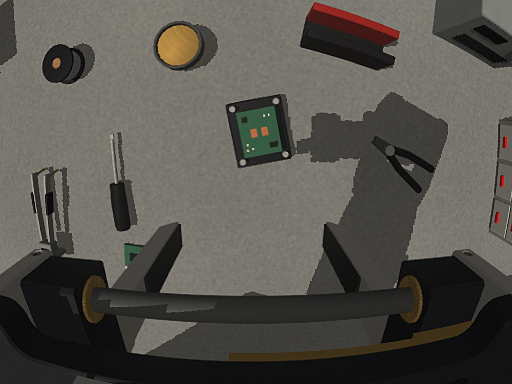

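The wrist view has the nest centred at about (259,131), with its copper pads at (254,133) and (265,131). The tweezers are at about (45,205) with their tips pointing away. I'll take a second, closer view of the nest.

To row units: 60 mm is 2.4, 50 mm is 2.

```bash
echo '1,0,0.8,0,0,0;2,0,1.6,0,0,0;2.4,0,2.4,0,0,0;2.4,0,2.4,0,0,0' | python3 nudge.py; cat > nest.py <<'E'
from h import *
def pads(name):
    z=np.load(f"/tmp/{name}.npz");p=z["p"];h=cv2.cvtColor(p,cv2.COLOR_RGB2HSV)
    g=cv2.inRange(h,(55,70,40),(90,255,255));n,l,st,c=cv2.connectedComponentsWithStats(cv2.morphologyEx(g,cv2.MORPH_CLOSE,np.ones((15,15))))
    i=1+np.argmin(np.hypot(*(c[1:]-[259,160]).T)-st[1:,4]*.05);x,y,w,hh=st[i,:4]
    m=cv2.inRange(h,(3,90,110),(18,255,255));k=np.zeros_like(m);k[y:y+hh,x:x+w]=1;m*=k
    n,_,s2,c2=cv2.connectedComponentsWithStats(m);o=1+np.argsort(-s2[1:,4])[:2]
    cs=c2[o];cs=cs[np.argsort(cs[:,0])]
    cn=cv2.findContours((l==i).astype(np.uint8),0,2)[0][0];bx=cv2.boxPoints(cv2.minAreaRect(cn))
    return z["pos"],z["rot"],cs,s2[o,4],bx
E
python3 - <<'E'
from h import *;from nest import pads
print(snap('w2')['eef_pos'])
D=[pads('w1'),pads('w2')]
for d in D:
    print(d[2].round(1).tolist(),d[3],d[4].round(1).tolist())
    Q=[plane(*wray(b,d[0],d[1]),38) for b in d[2]];print(np.round(Q,1).tolist(),np.linalg.norm(Q[0]-Q[1]))
    B=[plane(*wray(b,d[0],d[1]),38)[:2] for b in d[4]];print(np.round(B,1).tolist(),np.mean(B,0))
for k in(0,1): print(tri([wray(d[2][k],d[0],d[1]) for d in D]))
E
```

```text
clock: 1.65
eef_pos: [616.9, -223.1, 149.0]
eef_rot: [-3.14, 0.005, -0.086]
wrist_force: [-0.5, 0.5, -0.4]
finger_gap: 94.1
finger_force: 0.0
[ 616.85035824 -223.05327823  149.0181955 ]
[[253.5, 132.8], [264.0, 130.8]] [56 55] [[235.3000030517578, 112.19999694824219], [273.79998779296875, 105.0999984741211], [282.29998779296875, 150.8000030517578], [243.8000030517578, 157.89999389648438]]
[[616.3, -219.7, 38.0], [617.8, -233.3, 38.0]] 13.694212405568017
[[644.7, -198.7], [650.0, -248.4], [590.1, -255.0], [584.7, -204.3]] [ 617.40204674 -226.59319856]
[[250.8, 185.9], [263.0, 183.4]] [76 76] [[229.10000610351562, 162.60000610351562], [273.70001220703125, 153.6999969482422], [284.1000061035156, 205.60000610351562], [239.5, 214.5]]
[[616.5, -219.8, 38.0], [618.1, -233.6, 38.0]] 13.847918506642511
[[644.8, -198.4], [650.4, -247.9], [590.3, -255.6], [584.1, -204.0]] [ 617.39357453 -226.47517202]
(array([ 616.18922889, -219.73987615,   36.77620214]), [np.float64(0.07570642723202195), np.float64(0.07570642723198086)])
(array([ 617.67872477, -233.4850186 ,   36.06091802]), [np.float64(0.14383278468354263), np.float64(0.14383278468351396)])
```

To row units: -200 mm is -8, -60 mm is -2.4.

```bash
echo '-0.6,-1.6,-0.6,0,0,0;-1.2,-3.2,-1.2,0,0,0;-1.8,-4.8,-1.6,0,0,0;-2.4,-6.4,-1.6,0,0,0;-3,-8,-1.6,0,0,0' | python3 nudge.py;echo '-0.6,-1.6,0,0,0,0;-1.2,-2.8,0,0,0,0;-1.2,-2.8,0,0,0,0' | python3 nudge.py; python3 -c "
from h import *
print(snap('w3')['eef_pos'])"; echo '0,-1.6,1,0,0,0;0,-2,1.6,0,0,0;0,-2,1.6,0,0,0' | python3 nudge.py; python3 -c "
from h import *
print(snap('w4')['eef_pos'])
a=cv2.imread('pics/w3.png')[:300];b=cv2.imread('pics/w4.png')[:300]
cv2.imwrite('pics/w34.png',np.vstack([a,b]))"
```

```text
clock: 2.2
eef_pos: [559.3, -16.4, 194.7]
eef_rot: [3.141, -0.003, -0.086]
wrist_force: [0.1, -0.3, -0.1]
finger_gap: 94.5
finger_force: 0.0
clock: 2.5
eef_pos: [535.1, 57.5, 194.5]
eef_rot: [-3.141, -0.003, -0.082]
wrist_force: [0.7, -0.6, 0.6]
finger_gap: 94.1
finger_force: 0.0
[535.09641332  57.46189779 194.52647653]
clock: 2.85
eef_pos: [540.1, 104.5, 151.3]
eef_rot: [3.141, 0.002, -0.085]
wrist_force: [0.2, -1.1, 0.6]
finger_gap: 94.0
finger_force: 0.0
[540.09547867 104.49360118 151.34023585]
```

View pics/w34.png

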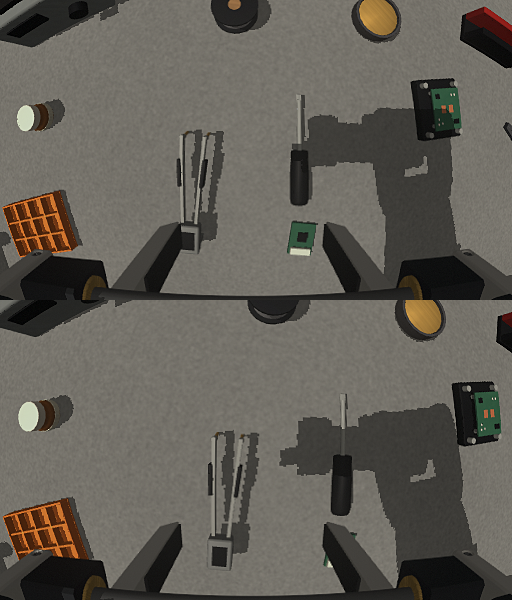

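In the lower view the grips are at about (211,179) and (238,181), the arm ends at (214,135) and (243,135), and the box at (219,252). In the upper view the grips are at about (179,172) and (203,174), and the box at (190,238).

```bash
python3 - <<'E'
from h import *
D={}
for n,b in (('w3',[(170,155,186,190),(194,155,213,192),(180,222,202,252)]),('w4',[(203,158,219,198),(230,160,246,202),(207,234,234,268)])):
    z=np.load(f"/tmp/{n}.npz");g=z["p"].max(2)
    for k,(x0,y0,x1,y1) in enumerate(b):
        m=(g[y0:y1,x0:x1]<52).astype(np.uint8)
        N,l,st,c=cv2.connectedComponentsWithStats(m);i=1+np.argmax(st[1:,4])
        D.setdefault(k,[]).append(wray(c[i]+[x0,y0],z["pos"],z["rot"]));print(n,k,(c[i]+[x0,y0]).round(1),st[i])
T=[tri(D[k]) for k in range(3)]
for k,t in enumerate(T):print(t[0].round(1),np.round(t[1],2),[plane(*r,[32,32,45][k]).round(1).tolist() for r in D[k]])
for j in(0,1):
    G=[plane(*D[k][j],36)[:2] for k in(0,1)];m=(G[0]+G[1])/2;b=plane(*D[2][j],45)[:2];v=G[1]-G[0]
    print('mid',m,'yaw(box-grip)',np.arctan2(*(m-b)[::-1]),'dist',np.linalg.norm(m-b),'yaw(grips)',np.arctan2(v[0],-v[1]),'sep',np.linalg.norm(v))
E
```

```text
w3 0 [178.6 171.7] [ 7  4  4 27 89]
w3 1 [203.1 173.5] [  5   2   9  35 149]
w3 2 [188.8 236.7] [  0   0  22  28 364]
w4 0 [209.7 177.9] [  5   4   5  33 122]
w4 1 [237.7 180.7] [  4   5   8  32 115]
w4 2 [219.  256.3] [  5  13  15  20 277]
[551.  153.9  31.7] [0.47 0.47] [[550.6, 154.0, 32.0], [551.5, 153.7, 32.0]]
[544.9 122.2  29.7] [0.07 0.07] [[545.2, 121.8, 32.0], [545.4, 122.0, 32.0]]
[466.3 149.   55.7] [2.79 2.79] [[464.3, 149.8, 45.0], [458.5, 152.6, 45.0]]
mid [548.57157606 136.97012998] yaw(box-grip) -0.15146613682043866 dist 85.23935470569346 yaw(grips) -0.16498822869234733 sep 32.273912447748444
mid [549.292484   137.37197318] yaw(box-grip) -0.1665986159294496 dist 92.06464892062469 yaw(grips) -0.1890820315524905 sep 31.830447111813655
```

To row units: 40 mm is 1.6, -33 mm is -1.32.

```bash
echo '0.12,-0.68,0.8,0,0,0.04;0.24,-1.32,1.6,0,0,0.08;0.24,-1.32,1.6,0,0,0.08;0.24,-1.32,1.6,0,0,0.08' | python3 nudge.py 70; python3 -c "
from h import *
s=snap('w5');print(s['eef_pos'],s['eef_rot'])
for p in [(548,138,36),(598,129,36),(460,151,45)]:print(wproj(p,s['eef_pos'],s['eef_rot']))
a=cv2.imread('pics/w5.png')[80:330,150:350];cv2.imwrite('pics/w5c.png',cv2.resize(a,None,fx=2.4,fy=2.4,interpolation=2))"
```

```text
clock: 3.3
eef_pos: [550.1, 136.0, 113.8]
eef_rot: [-3.141, -0.001, -0.165]
wrist_force: [0.2, 0.0, 1.0]
finger_gap: 70.2
finger_force: 0.0
[550.11921117 135.98655714 113.79127427] [-3.14142406e+00 -1.19610171e-03 -1.64895488e-01]
[252.06485367 195.72758008]
[252.72576205 145.25836887]
[253.59976468 277.16581292]
```

View pics/w5c.png

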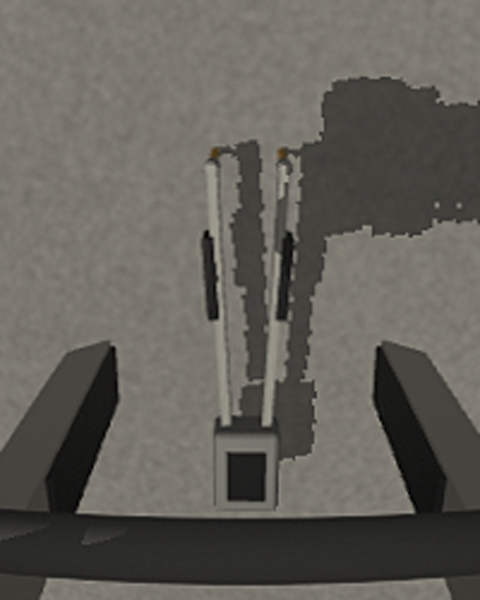

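The crop shows the tweezers symmetric in view. In full-image pixels, the tips are at (238.8,144.2) and (267.9,144.2), the grips at (237.5,195) and (269.2,195), and the screen at (252.5,278.3). From these I get the residual offset.

```bash
python3 - <<'E'
from h import *
z=np.load('/tmp/w5.npz');P,O=z['pos'],z['rot']
f=lambda uv,h:plane(*wray(uv,P,O),h)
g=(f((237.5,195),36)+f((269.2,195),36))/2;t=(f((238.8,144.2),28)+f((267.9,144.2),28))/2;s=f((252.5,278.3),45)
print(g,t,s,np.linalg.norm(f((238.8,144.2),28)-f((267.9,144.2),28)))
print(np.arctan2(*(t-g)[1::-1]),np.arctan2(*(t-s)[1::-1]))
print(R.from_euler('xyz',O).as_matrix().T@(g-P))
E
```

```text
[548.53485925 136.59631999  36.        ] [598.23782697 128.31156399  28.        ] [458.76421633 152.41265747  45.        ] 29.066210956567517
-0.16516684460391676 -0.17111061780702466
[-1.75599817 -0.32830665 77.78928602]
```

To row units: -1.8 mm is -0.072, -1 mm is -0.04.

```bash
echo '-0.04,0,1.2,0,0,0.005;-0.072,-0.012,2.4,0,0,0.005;-0.072,-0.012,3.4,0,0,0.005;-0.072,-0.012,3.92,0,0,0.005;-0.072,-0.012,3.92,0,0,0.005' | python3 nudge.py 60; echo '0,0,0,0,0,0;0,0,0,0,0,0;0,0,0,0,0,0' | python3 nudge.py 34 20;  python3 -c "
from h import *
for i in range(5):
    s=manip.read_state();print(s['eef_pos'].round(1),s['wrist_force'].round(1))"
```

```text
clock: 3.85
eef_pos: [547.7, 137.1, 14.1]
eef_rot: [3.141, 0.001, -0.171]
wrist_force: [0.4, 0.8, -0.7]
finger_gap: 59.7
finger_force: 0.0
clock: 4.15
eef_pos: [548.5, 137.9, 15.5]
eef_rot: [-3.141, -0.002, -0.17]
wrist_force: [-0.8, 0.3, 0.9]
finger_gap: 39.5
finger_force: 0.0
[548.5 137.9  15.5] [-0.8  0.3  0.9]
[548.5 137.9  15.5] [-0.8  0.3  0.9]
[548.5 137.9  15.5] [-0.8  0.3  0.9]
[548.5 137.9  15.5] [-0.8  0.3  0.9]
[548.5 137.9  15.5] [-0.8  0.3  0.9]
```

To row units: -80 mm is -3.2, -65 mm is -2.6.

```bash
echo '0,0,0,0,0,0;0,0,0,0,0,0;0,0,0,0,0,0' | python3 nudge.py 33 20; echo '0,0,-0.2,0,0,0;0,0,-0.8,0,0,0;0,0,-1.6,0,0,0;0,0,-2.6,0,0,0;0,0,-3.2,0,0,0' | python3 nudge.py; echo '0,0,0,0,0,0;0,0,0,0,0,0;0,0,0,0,0,0' | python3 nudge.py 26.6 25;echo '0,0,0,0,0,0;0,0,0,0,0,0' | python3 nudge.py; python3 -c "
from h import *
s=snap('w6');print(s['eef_pos'],s['eef_rot'])
a=cv2.imread('pics/w6.png')[80:330,150:350];cv2.imwrite('pics/w6c.png',cv2.resize(a,None,fx=2.4,fy=2.4,interpolation=2))"
```

```text
clock: 4.45
eef_pos: [547.9, 137.9, 14.5]
eef_rot: [-3.142, -0.0, -0.17]
wrist_force: [0.6, 0.5, -0.3]
finger_gap: 33.3
finger_force: 0.0
clock: 4.95
eef_pos: [548.6, 138.0, 97.5]
eef_rot: [-3.141, -0.003, -0.17]
wrist_force: [-1.2, -0.5, 0.4]
finger_gap: 33.2
finger_force: 0.0
clock: 5.25
eef_pos: [547.4, 137.7, 93.6]
eef_rot: [3.141, 0.001, -0.17]
wrist_force: [0.2, 0.2, -0.5]
finger_gap: 26.4
finger_force: 0.0
clock: 5.45
eef_pos: [547.6, 137.8, 93.8]
eef_rot: [3.141, 0.001, -0.17]
wrist_force: [-0.4, 0.1, 0.1]
finger_gap: 26.4
finger_force: 0.0
[547.55556752 137.77522053  93.75557226] [ 3.14121645e+00  9.99481976e-04 -1.70211809e-01]
```

View pics/w6c.png

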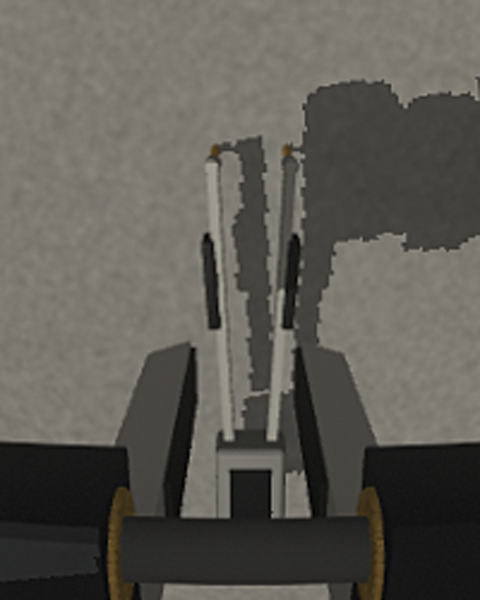

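The tweezers weren't picked up: they are still on the bench and open, the finger force is 0, and they were never squeezed. I'll check heights and finger geometry in the depth images.

```bash
python3 - <<'E'
from h import *
for n in('w5','w6'):
    z=np.load(f'/tmp/{n}.npz');P,O,d=z['pos'],z['rot'],z['d'];T=R.from_euler('xyz',O).as_matrix()
    def pt(u,v):
        o,r=wray((u,v),P,O);M=manip.camera_info('wrist')['mount'];ax=T@M[:3,2];return o+r*d[int(v),int(u)]/(r@ax)
    C={'w5':dict(gL=(237,195),gR=(269,195),bench=(210,195),tipL=(239,145),screen=(252,278),box=(243,264),fR=(308,226),fL=(195,226)),
       'w6':dict(gL=(237,195),gR=(271,195),bench=(200,195),box=(253,264),fL=(222,226),fL2=(215,235),fR=(281,228),fR2=(289,232))}[n]
    for k,uv in C.items():
        p=pt(*uv);print(n,k,p.round(1),'tool',(T.T@(p-P)).round(1))
a,b=[np.load(f'/tmp/{n}.npz') for n in('w5','w6')]
for u5,u6 in (((237.5,195),(237.1,197)),((269.2,195),(271,197)),((238.8,144.2),(239.8,142.5)),((267.9,144.2),(269.8,142.5))):
    print(tri([wray(u5,a['pos'],a['rot']),wray(u6,b['pos'],b['rot'])])[0].round(1))
E
```

```text
w5 gL [552.8 152.3  42. ] tool [ -0.1 -16.5  71.8]
w5 gR [546.8 121.1  39.3] tool [-0.9 15.2 74.5]
w5 bench [547.  186.9  -0.7] tool [-11.6 -49.7 114.4]
w5 tipL [625.1 125.  325. ] tool [  76.1   -1.5 -211.1]
w5 screen [458.8 153.   44.3] tool [-92.9  -1.7  69.4]
w5 box [477.3 159.6  43.6] tool [-75.8 -11.3  70.1]
w5 fR [552.5 100.9 149.1] tool [  8.1  34.2 -35.3]
w5 fL [564.9 171.9 150.6] tool [  8.7 -37.8 -36.8]
w6 gL [554.8 152.3  39.9] tool [  4.7 -15.5  53.9]
w6 gR [549.8 121.4  41.4] tool [ 5.1 15.8 52.4]
w6 bench [551.1 195.6  -0.8] tool [ -6.2 -57.6  94.5]
w6 box [479.2 150.2  35.5] tool [-69.4  -0.7  58.3]
w6 fL [560.9 156.  133.4] tool [ 10.  -20.2 -39.7]
w6 fL2 [561.4 158.6 148. ] tool [ 10.1 -22.8 -54.2]
w6 fR [554.9 120.3 137.3] tool [ 10.2  15.9 -43.5]
w6 fR2 [554.6 116.3 144.7] tool [ 10.5  20.  -50.9]
[541.5 156.3  -2.3]
[528.4 120.2 -27.4]
[615.8 131.6 213. ]
[594.5 113.4  11.7]
```

```bash
python3 - <<'E'
from h import *
M=manip.camera_info('wrist')['mount']
for n in('w1','w5','w6'):
    z=np.load(f'/tmp/{n}.npz');P,O,d=z['pos'],z['rot'],z['d'];T=R.from_euler('xyz',O).as_matrix();ax=T@M[:3,2]
    Q=[]
    for v in range(150,300):
        for u in range(120,400):
            if 0<d[v,u]<260:
                o,r=wray((u,v),P,O);Q.append([u,v,*(T.T@(o+r*d[v,u]/(r@ax)-P))])
    Q=np.array(Q);Q=Q[(abs(Q[:,2])<25)]
    i=np.argsort(-Q[:,4]);print(n,len(Q));print(Q[i[::40]][:10].round(1))
E
```

```text
Traceback (most recent call last):
  File "h.py", line 17, in wray
    i=manip.camera_info("wrist");K=i["K"];M=i["mount"]
ValueError: time passes only in moves, steps and waits
```

```bash
sed -i 's/^def ext/WI=manip.camera_info("wrist")\ndef ext/; s/i=manip.camera_info("wrist")/i=WI/' h.py; python3 - <<'E'
from h import *
M=WI['mount']
for n in('w1','w5','w6'):
    z=np.load(f'/tmp/{n}.npz');P,O,d=z['pos'],z['rot'],z['d'];T=R.from_euler('xyz',O).as_matrix();ax=T@M[:3,2]
    Q=[]
    for v in range(150,300):
        for u in range(120,400):
            if 0<d[v,u]<260:
                o,r=wray((u,v),P,O);Q.append([u,v,*(T.T@(o+r*d[v,u]/(r@ax)-P))])
    Q=np.array(Q);Q=Q[(abs(Q[:,2])<25)]
    i=np.argsort(-Q[:,4]);print(n,len(Q));print(Q[i[::40]][:8].round(1).tolist())
E
```

```text
w1 5207
[[323.0, 237.0, -1.4, 45.8, -31.6], [173.0, 223.0, 9.4, -53.1, -33.8], [324.0, 236.0, 0.9, 45.4, -35.3], [178.0, 226.0, 8.5, -49.1, -36.6], [324.0, 244.0, -3.5, 45.2, -38.1], [177.0, 228.0, 8.2, -49.1, -39.3], [167.0, 226.0, 9.8, -55.4, -40.3], [163.0, 227.0, 9.4, -57.8, -41.3]]
w5 4981
[[198.0, 232.0, 2.0, -37.4, -30.3], [191.0, 222.0, 10.3, -40.9, -33.7], [197.0, 228.0, 6.9, -36.9, -35.5], [196.0, 230.0, 6.3, -37.2, -37.5], [311.0, 225.0, 10.1, 35.4, -38.7], [317.0, 226.0, 9.8, 39.1, -39.8], [197.0, 248.0, -4.6, -36.6, -41.2], [308.0, 241.0, 0.7, 33.5, -42.1]]
w6 3569
[[226.0, 222.0, 9.7, -18.4, -31.6], [272.0, 247.0, -6.6, 11.4, -34.7], [278.0, 224.0, 10.3, 14.7, -37.0], [225.0, 226.0, 9.9, -18.4, -39.3], [273.0, 241.0, 0.2, 11.5, -40.4], [230.0, 229.0, 8.8, -15.1, -41.5], [231.0, 247.0, -2.8, -14.7, -42.8], [219.0, 228.0, 10.3, -21.6, -43.8]]
```

The depth image and the pixel width of the known gap agree: the finger tips end about 33 mm short of the reported TCP. That explains why the fingers closed above the grips. I'll descend partway and test the contact.

To row units: 85 mm is 3.4, 70 mm is 2.8.

```bash
echo '0,0,0,0,0,0;0,0,0,0,0,0;0,0,1.6,0,0,0;0,0,2.8,0,0,0;0,0,3.4,0,0,0' | python3 nudge.py 60; echo '0,0,0.2,0,0,0;0,0,0.4,0,0,0;0,0,0.4,0,0,0' | python3 nudge.py; echo '0,0,0,0,0,0;0,0,0,0,0,0;0,0,0,0,0,0;0,0,0,0,0,0;0,0,0,0,0,0' | python3 nudge.py 33 20; python3 -c "
from h import *
s=snap('w7');print(s['eef_pos'],s['eef_rot'])
a=cv2.imread('pics/w7.png')[80:330,150:350];cv2.imwrite('pics/w7c.png',cv2.resize(a,None,fx=2.4,fy=2.4,interpolation=2))"
```

```text
clock: 6.0
eef_pos: [546.6, 137.6, 7.0]
eef_rot: [3.141, 0.003, -0.17]
wrist_force: [-0.1, -0.6, 1.0]
finger_gap: 59.1
finger_force: 0.0
clock: 6.3
eef_pos: [548.2, 137.9, -0.1]
eef_rot: [-3.141, -0.001, -0.17]
wrist_force: [0.5, 0.5, -0.1]
finger_gap: 59.9
finger_force: 0.0
clock: 6.8
eef_pos: [548.2, 137.9, -0.3]
eef_rot: [-3.141, -0.001, -0.17]
wrist_force: [0.8, 1.0, 2.2]
finger_gap: 33.4
finger_force: 6.6
[ 5.48167640e+02  1.37947506e+02 -2.93188406e-01] [-3.14116181e+00 -8.35060890e-04 -1.70253047e-01]
```

View pics/w7c.png

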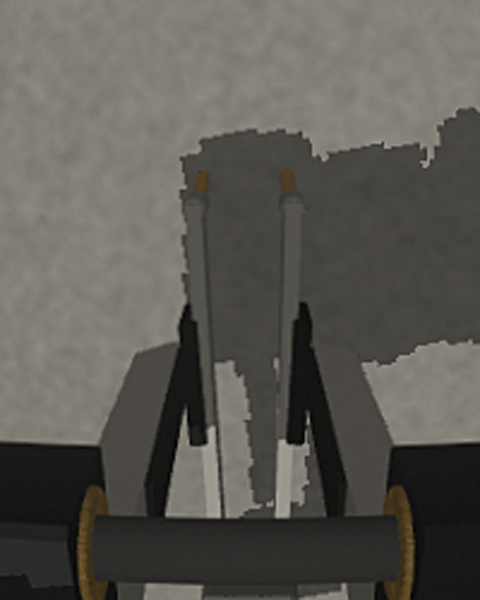

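Contact confirmed at 6.6 N: the black grips sit between the fingers near (245,375) in the crop, with the tips at (203,180) and (288,180). I'll open, lower a further 18 mm and grip properly.

```bash
echo '0,0,0,0,0,0;0,0,0,0,0,0' | python3 nudge.py 46; echo '0,0,0.24,0,0,0;0,0,0.48,0,0,0;0,0,0.64,0,0,0;0,0,0.72,0,0,0;0,0,0.72,0,0,0' | python3 nudge.py;  echo '0,0,0,0,0,0;0,0,0,0,0,0;0,0,0,0,0,0;0,0,0,0,0,0' | python3 nudge.py 32 25; echo '0,0,-0.12,0,0,0;0,0,-0.4,0,0,0;0,0,-0.8,0,0,0;0,0,-1.4,0,0,0;0,0,-2,0,0,0' | python3 nudge.py;echo '0,0,-0.6,0,0,0;0,0,-0.8,0,0,0;0,0,-0.8,0,0,0' | python3 nudge.py; echo '0,0,0,0,0,0;0,0,0,0,0,0;0,0,0,0,0,0;0,0,0,0,0,0' | python3 nudge.py 26.6 25; python3 -c "
from h import *
s=snap('w8');print(s['eef_pos'],s['eef_rot'])
a=cv2.imread('pics/w8.png')[80:330,150:350];cv2.imwrite('pics/w8c.png',cv2.resize(a,None,fx=2.4,fy=2.4,interpolation=2))"
```

```text
clock: 7.05
eef_pos: [547.6, 137.8, -0.8]
eef_rot: [3.141, 0.0, -0.17]
wrist_force: [-0.7, -0.4, 0.2]
finger_gap: 44.7
finger_force: 0.0
clock: 7.55
eef_pos: [547.6, 137.8, -19.1]
eef_rot: [3.141, 0.001, -0.17]
wrist_force: [-0.2, 0.7, 0.2]
finger_gap: 46.1
finger_force: 0.0
clock: 7.95
eef_pos: [547.9, 137.9, -18.5]
eef_rot: [-3.141, -0.0, -0.17]
wrist_force: [0.8, -0.7, -0.1]
finger_gap: 32.2
finger_force: 6.6
clock: 8.45
eef_pos: [548.0, 137.9, 33.0]
eef_rot: [-3.141, -0.001, -0.17]
wrist_force: [-0.2, 0.4, -0.9]
finger_gap: 31.9
finger_force: 6.4
clock: 8.75
eef_pos: [548.3, 137.9, 52.4]
eef_rot: [-3.141, -0.002, -0.17]
wrist_force: [0.2, 0.2, -0.8]
finger_gap: 32.2
finger_force: 6.4
clock: 9.15
eef_pos: [547.6, 137.8, 50.9]
eef_rot: [3.141, 0.001, -0.17]
wrist_force: [0.5, -0.2, -0.1]
finger_gap: 26.6
finger_force: 9.5
[547.63943119 137.8126515   50.9479775 ] [ 3.14134860e+00  6.62378674e-04 -1.70204567e-01]
```

View pics/w8c.png

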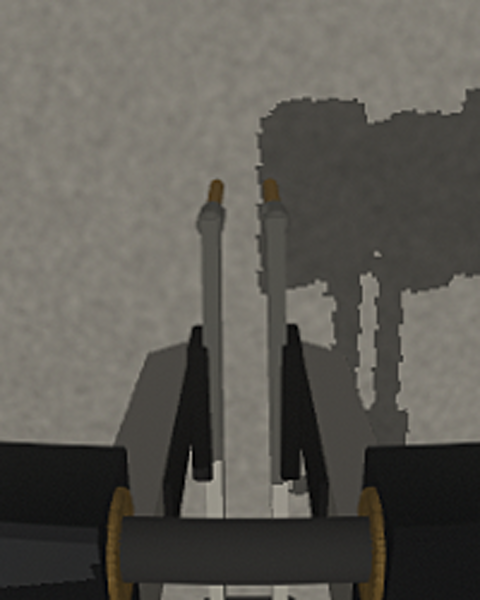

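The tweezers are held, squeezed and clear of the bench, with the copper tips at about (216,190) and (271,190) in the crop. Next I'll measure the tips in the tool frame.

```bash
cat > tips.py <<'E'
from h import *
def tips(n,show=1):
    z=np.load(f'/tmp/{n}.npz');h=cv2.cvtColor(z['p'],cv2.COLOR_RGB2HSV);m=cv2.inRange(h,(5,80,50),(22,255,255))
    m[:140]=0;m[180:]=0;m[:,:215]=0;m[:,290:]=0
    N,l,st,c=cv2.connectedComponentsWithStats(m);o=1+np.argsort(-st[1:,4])[:2];o=o[np.argsort(c[o,0])]
    E=[]
    for i in o:
        v,u=np.where(l==i);k=v<v.min()+3;E.append((u[k].mean(),v.min()))
        if show:print(n,c[i].round(1),st[i],E[-1],np.median(z['d'][l==i]))
    M=WI['mount'];out=[]
    for e in E:
        o_,d=wray(e,np.zeros(3),np.zeros(3));out.append(plane(o_,d,-18.7))
    return E,np.array(out)
E
python3 - <<'E'
from tips import *
E,T=tips('w8');print(T.round(1).tolist(),T.mean(0),np.linalg.norm(T[0]-T[1]))
for y in(-7,7):print(wproj((50,y,-18.7),np.zeros(3),np.zeros(3)))
z=np.load('/tmp/w8.npz');d=z['d'];M=WI['mount']
for n,uv in dict(armL=(238,180),armR=(265,180),armL2=(238,210),armR2=(264,210),box=(251,323),bL=(240,285),bR=(267,285)).items():
    o,r=wray(uv,np.zeros(3),np.zeros(3));p=o+r*d[uv[1],uv[0]]/(r@M[:3,2]);print(n,p.round(1))
E
```

```text
w8 [239.7 159.4] [237 155   6  10  48] (np.float64(240.0), np.int64(155)) 184.54596
w8 [262.5 159.2] [260 154   7  10  55] (np.float64(262.0), np.int64(154)) 183.84366
[[51.2, -9.4, -18.7], [51.8, 4.9, -18.7]] [ 51.51751654  -2.27015401 -18.7       ] 14.327719214129587
[243.73638947 156.80064672]
[265.22637385 156.80462714]
armL [ 42.6  -9.1 -56. ]
armR [ 42.7   5.3 -56.5]
armL2 [ 25.7  -9.3 -55.8]
armR2 [ 25.7   5.  -55.7]
box [  21.5   -1.9 -145.5]
bL [-22.5  -9.  -55.9]
bR [-22.    7.4 -56.8]
```

To row units: -40 mm is -1.6, -10 mm is -0.4.

```bash
echo '0.08,0.4,-0.4,0,0,0;0.32,1.4,-1,0,0,0;0.68,3,-1.6,0,0,0;1.04,4.6,-1.6,0,0,0;1.4,6.2,-1.6,0,0,0' | python3 nudge.py; echo '0.36,1.6,0,0,0,-0.05;0.72,3.2,0,0,0,-0.11;1.08,4.8,0,0,0,-0.17;1.44,6.32,0,0,0,-0.23;1.68,7.2,0,0,0,-0.275' | python3 nudge.py; echo '0.2,0.6,0,0,0,0;0.3,1.08,0,0,0,0;0.3,1.08,0,0,0,0;0.3,1.08,0,0,0,0' | python3 nudge.py; python3 - <<'E'
from tips import *
s=snap('w9');print(s['finger_gap'],s['finger_force'])
E,T=tips('w9');print(T.round(1).tolist(),T.mean(0))
P,O=s['eef_pos'],s['eef_rot'];t=R.from_euler('xyz',O).as_matrix()@T.mean(0)+P
print('tips mid world',t,'yaw',O,'pads mid 617.2 -226.7')
a=cv2.imread('pics/w9.png')[30:280,150:350];cv2.imwrite('pics/w9c.png',cv2.resize(a,None,fx=2.4,fy=2.4,interpolation=2))
E
```

```text
clock: 9.7
eef_pos: [556.2, -23.0, 92.7]
eef_rot: [-3.142, -0.002, -0.17]
wrist_force: [-0.3, 0.5, -0.5]
finger_gap: 26.9
finger_force: 9.5
clock: 10.2
eef_pos: [566.5, -208.8, 92.2]
eef_rot: [3.141, -0.001, 0.105]
wrist_force: [0.8, 0.4, -0.8]
finger_gap: 26.6
finger_force: 9.5
clock: 10.6
eef_pos: [577.1, -231.1, 91.5]
eef_rot: [-3.141, 0.0, 0.105]
wrist_force: [-0.0, 0.2, -0.9]
finger_gap: 26.5
finger_force: 9.5
26.519095184521657 9.5184226334095
w9 [244.1 157.6] [237 151  14  14 159] (np.float64(245.5), np.int64(151)) 265.07678
w9 [260.9 157.1] [257 151   9  13 115] (np.float64(260.84615384615387), np.int64(151)) 263.3454
[[54.2, -5.7, -18.7], [54.2, 4.3, -18.7]] [ 54.23930828  -0.69008008 -18.7       ]
tips mid world [ 630.94810175 -224.77772939  110.16579058] yaw [-3.14142412e+00  8.06618939e-05  1.04752939e-01] pads mid 617.2 -226.7
```

View pics/w9c.png

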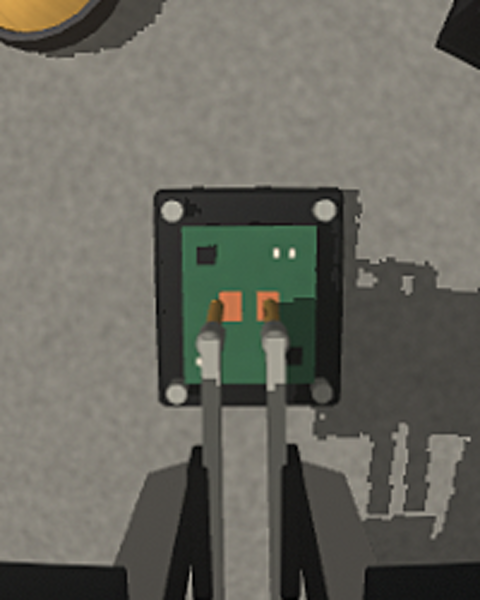

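The tips, at about (217,302) and (269,302) in the crop, hang above the pads at (231,306) and (268,306). Yaw is aligned. I'll compute the shift.

```bash
python3 - <<'E'
from tips import *
z=np.load('/tmp/w9.npz');P,O=z['pos'],z['rot'];Rm=R.from_euler('xyz',O).as_matrix()
# pads incl. tip-occluded parts: use bright orange, board edges and posts for the centre
h=cv2.cvtColor(z['p'],cv2.COLOR_RGB2HSV)
m=cv2.inRange(h,(3,130,150),(16,255,255));m[:145]=0;m[172:]=0;m[:,:235]=0;m[:,275:]=0
v,u=np.where(m>0);print('pads u',u.min(),u.max(),'v',v.min(),v.max())
p=lambda uv,hh:Rm.T@(plane(*wray(uv,P,O),hh)-P)
c=p(((u.min()+u.max())/2,(v.min()+v.max())/2),38);print('pad mid tool',c)
posts=[(172,210),(325,210),(177,394),(322,392)]
Q=np.array([p((a/2.4+150,b/2.4+30),31) for a,b in posts]);print('posts mid',Q.mean(0),'yaw err',np.arctan2((Q[1]-Q[0])[0],(Q[1]-Q[0])[1]),np.arctan2((Q[3]-Q[2])[0],(Q[3]-Q[2])[1]),np.arctan2((Q[0]-Q[2])[1],(Q[0]-Q[2])[0]))
print('from w1/w2',Rm.T@(np.array([617.2,-226.7,38])-P))
E
```

```text
pads u 241 265 v 152 163
pad mid tool [40.02330314 -0.59358324 53.46692226]
posts mid [40.33623442  0.13965223 60.46677357] yaw err 0.00029966789443650705 0.013849769235323215 -0.009150535470006655
from w1/w2 [40.37139341 -0.20370586 53.46682848]
```

The rows are not in the units I measure in: shifts go in units of 25 mm. I convert before sending: 60 mm is 2.4, 45 mm is 1.8.

```bash
echo '-0.2,0.04,0.6,0,0,0;-0.392,0.076,1.2,0,0,0;-0.392,0.076,1.8,0,0,0;-0.392,0.076,2.2,0,0,0;-0.392,0.076,2.4,0,0,0' | python3 nudge.py; echo '0,0,0,0,0,0;0,0,0,0,0,0;0,0,0,0,0,0' | python3 nudge.py; python3 - <<'E'
from tips import *
s=snap('w10');print(s['finger_gap'],s['finger_force'])
a=cv2.imread('pics/w10.png')[80:280,170:340];cv2.imwrite('pics/w10c.png',cv2.resize(a,None,fx=3,fy=3,interpolation=2))
E
```

```text
clock: 11.15
eef_pos: [567.6, -233.8, 30.3]
eef_rot: [-3.141, 0.001, 0.105]
wrist_force: [-0.9, 0.9, -1.0]
finger_gap: 27.0
finger_force: 9.5
clock: 11.45
eef_pos: [568.1, -234.5, 32.0]
eef_rot: [3.141, -0.001, 0.105]
wrist_force: [0.5, -0.7, -0.6]
finger_gap: 27.2
finger_force: 9.5
27.176483261637078 9.518846869468689
```

View pics/w10c.png

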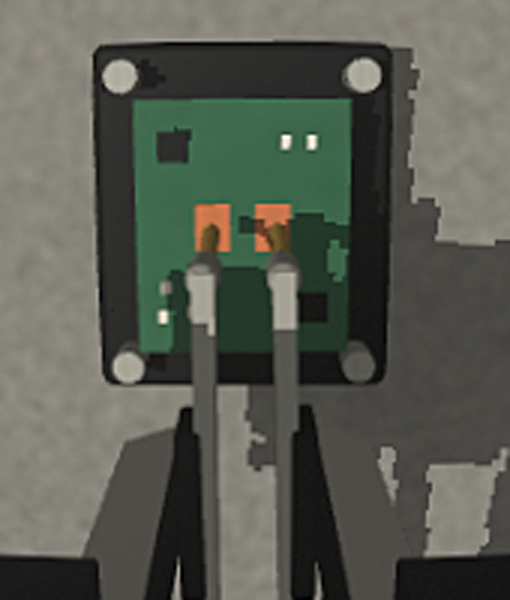

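The tip ends, at about (211,226) and (276,226), hang over the pads at (213,228) and (273,228), so they are centred. I'll lower gently and track the board height from depth.

```bash
cat > board.py <<'E'
from tips import *
import sys
def board(n):
    z=np.load(f'/tmp/{n}.npz');P,O,d=z['pos'],z['rot'],z['d'];h=cv2.cvtColor(z['p'],cv2.COLOR_RGB2HSV)
    g=cv2.inRange(h,(55,90,20),(90,255,255));g=cv2.erode(g,np.ones((3,3)));M=WI['mount'];Rm=R.from_euler('xyz',O).as_matrix();Z=[];B=[];X=[]
    for v in range(90,260,2):
        for u in range(170,340,2):
            bench=u<195 and v<200 and v>100
            if (g[v,u] and 200<u<295) or bench:
                o,r=wray((u,v),P,O);q=o+r*d[v,u]/(r@(Rm@M[:3,2]))
                if bench:B.append(q[2])
                else:X.append(q-P)
    X=np.array(X);X=X[abs(X[:,2]+P[2]-36)<10];
    return np.median(X[:,2])+P[2]-np.median(B),len(X),np.median(B)
if len(sys.argv)>1:
    s=snap(sys.argv[1]);print(s['eef_pos'].round(1),s['wrist_force'].round(1),s['finger_gap'],s['finger_force'])
    print('board over bench',board(sys.argv[1]))
E
python3 -c "
from board import *
print(board('w9'),board('w10'))"
echo '0,0,0.12,0,0,0;0,0,0.24,0,0,0;0,0,0.32,0,0,0;0,0,0.36,0,0,0' | python3 nudge.py; python3 board.py w11
echo '0,0,0.04,0,0,0;0,0,0.08,0,0,0;0,0,0.12,0,0,0;0,0,0.12,0,0,0' | python3 nudge.py; python3 board.py w12
```

```text
(np.float64(37.99468928972422), 436, np.float64(-1.209565730538145)) (np.float64(38.001623052863096), 732, np.float64(-1.2191674431779234))
clock: 11.9
eef_pos: [567.6, -234.3, 22.0]
eef_rot: [-3.141, 0.0, 0.105]
wrist_force: [0.9, 1.1, -1.8]
finger_gap: 26.6
finger_force: 9.5
[ 567.6 -234.3   22. ] [ 0.9  1.1 -1.8] 26.582781027948617 9.518912583589554
board over bench (np.float64(37.973164387176666), 872, np.float64(-1.2140669016346806))
clock: 12.35
eef_pos: [567.7, -234.3, 19.2]
eef_rot: [-3.141, 0.0, 0.105]
wrist_force: [0.1, -0.1, 0.3]
finger_gap: 27.2
finger_force: 9.5
[ 567.7 -234.3   19.2] [ 0.1 -0.1  0.3] 27.160650954713365 9.50293242931366
board over bench (np.float64(37.80485080991848), 904, np.float64(-1.210516036907336))
```

```bash
echo '0,0,0.028,0,0,0;0,0,0.06,0,0,0;0,0,0.092,0,0,0;0,0,0.12,0,0,0;0,0,0.12,0,0,0' | python3 nudge.py; python3 board.py w13
echo '0,0,0.016,0,0,0;0,0,0.032,0,0,0;0,0,0.032,0,0,0' | python3 nudge.py; python3 board.py w14; python3 - <<'E'
from h import *
a=cv2.imread('pics/w14.png')[80:280,170:340];cv2.imwrite('pics/w14c.png',cv2.resize(a,None,fx=3,fy=3,interpolation=2))
z=np.load('/tmp/w14.npz');d=z['d'];M=WI['mount']
for uv in [(238,180),(265,180),(238,210),(264,210),(240,285),(267,285)]:
    o,r=wray(uv,np.zeros(3),np.zeros(3));print(uv,(o+r*d[uv[1],uv[0]]/(r@M[:3,2])).round(1))
E
```

```text
clock: 12.9
eef_pos: [567.7, -234.3, 16.3]
eef_rot: [-3.142, 0.0, 0.105]
wrist_force: [0.0, -0.0, 0.1]
finger_gap: 26.9
finger_force: 9.5
[ 567.7 -234.3   16.3] [ 0.  -0.   0.1] 26.865843109950795 9.522513002157211
board over bench (np.float64(35.0853444654074), 926, np.float64(-1.216141712813453))
clock: 13.25
eef_pos: [567.7, -234.3, 15.5]
eef_rot: [-3.142, 0.0, 0.105]
wrist_force: [-0.5, -0.4, 0.7]
finger_gap: 26.7
finger_force: 9.5
[ 567.7 -234.3   15.5] [-0.5 -0.4  0.7] 26.71305145447551 9.531335681676865
board over bench (np.float64(34.30614114525102), 929, np.float64(-1.1663130950178697))
(238, 180) [ 43.1  -8.9 -56.3]
(265, 180) [ 43.1   5.5 -56.5]
(238, 210) [ 26.4  -9.1 -56.6]
(264, 210) [ 26.6   5.1 -57.4]
(240, 285) [-22.5  -8.8 -55.2]
(267, 285) [-22.6   7.7 -55.2]
```

View pics/w14c.png

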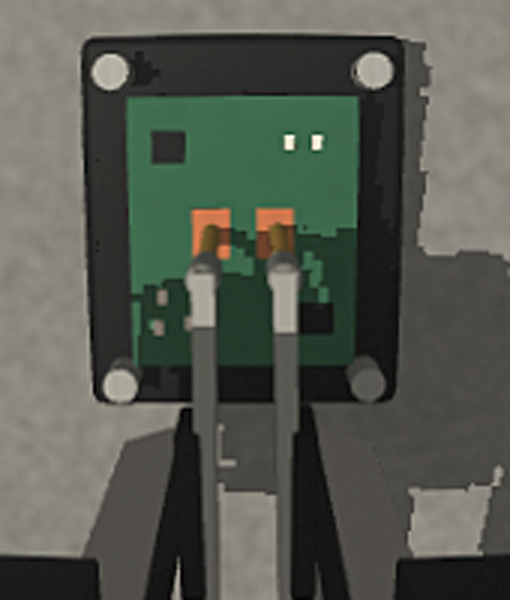

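Each tip is centred on its pad: the tips are at (212,230) and (275,230), the pads at (211,233) and (275,233). The board is pressed 3.7 mm. I'll trim by 0.3 mm and hold.

To row units: 0.3 mm is 0.012.

```bash
echo '0,0,0.012,0,0,0;0,0,0.012,0,0,0;0,0,0.012,0,0,0;0,0,0.012,0,0,0;0,0,0.012,0,0,0' | python3 nudge.py; for i in 1 2 3 4 5; do echo '0,0,0,0,0,0;0,0,0,0,0,0;0,0,0,0,0,0;0,0,0,0,0,0;0,0,0,0,0,0' | python3 nudge.py | egrep 'clock|gap|finger_force'; done; python3 board.py w15
```

```text
clock: 13.8
eef_pos: [567.7, -234.3, 15.3]
eef_rot: [3.142, -0.0, 0.105]
wrist_force: [0.4, 0.7, 1.0]
finger_gap: 26.5
finger_force: 9.5
clock: 14.3
finger_gap: 26.8
finger_force: 9.5
clock: 14.8
finger_gap: 26.9
finger_force: 9.5
clock: 15.3
finger_gap: 26.3
finger_force: 9.5
clock: 15.8
finger_gap: 26.8
finger_force: 9.5
clock: 16.3
finger_gap: 26.9
finger_force: 9.5
[ 567.7 -234.3   15.2] [-0.6 -0.9 -0. ] 26.90793001605679 9.534557461738586
board over bench (np.float64(34.07211153616667), 910, np.float64(-1.2532536933766494))
```

Pressed 3.9 mm and steady for 2.5 s, so I'm handing in.

```bash
python3 -c "
from cell import manip
print(manip.sign_off())"
```

```text
the job is handed in; nothing more can be done
None
```

The job is handed in, verdict not shown: squeezed tweezers still held level with a tip on each pad, tip gap about 14 mm, board down about 3.9 mm and steady for 2.5 s, after a first grasp that closed above the grips and missed.

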